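# Chuck up the step drill

## Task

Take the step drill, the bit whose short head narrows in round steps, out of the wooden rack and stand it shank down in the open bench chuck, all the way to the bottom. Then turn the chuck's knurled sleeve clockwise (seen from above) until it stops, so that the jaws hold the step drill upright, and let go.

Things in the scene. Friction and masses are not known exactly. Their poses are not given: they have to be found in the camera images.
- stepdrill_collar (a point): Step drill, bare steel, standing point up in a rack hole. From below: shank 12 mm across, 36 mm long; collar 26 mm across, 14 mm tall, to grip; steps of 21, 16, 11 mm and tip, 14 mm in all. Weighs 0.09 to 0.14 kg. This point: centre of the collar, on the axis, 43 mm above the shank's lower end; z to the tip. Underside of collar starts 12 mm above the rack.
- rack: Fixed wooden rack, 60 x 250 mm, 32 mm high; origin under its centre, y along the row. Four holes 62 mm apart, 24 mm deep, 1.6 mm play: lift straight up. Close the fingers across the row (its x). Other bits, in any order: smooth-cone countersink, thin twist drill, cup-shaped hole saw; up to 32 mm across, tops up to 90 mm above the table.
- chuck_mouth (a point): Chuck axis at the level of the sleeve's top, 74 mm above the table, z up. Chuck fixed on a grey 120 mm square plate 12 mm thick. Open bore 30 mm across, 30 mm deep; three jaws, tops 1 mm above this point, stand 14 mm from the axis at joint 0 and, closing, centre the shank. With the drill fully down, collar centre is 13 mm and tip 34 mm above this point.
- chuck_sleeve (a joint): Round knurled steel sleeve, 56 mm across, 33 mm tall, its top level with the mouth; starts at 0 to 0.3. 0 is open; grows turning clockwise seen from above, about the mouth's vertical axis. A radian moves each jaw 7.5 mm inward; they meet the shank at 1.07; hard stop at 1.25 rad. Takes 0.35 N m, stays where left. One grip and turn does it.

How it is judged:
By the outcome, as a careful person would: the job done as asked, in the order asked, and still so for the second after the job is handed in, with the robot touching nothing.
It also fails if it takes over 45 s, if anything falls off the work surface, if the arm or the gripper's body presses on something with over 40 N, if the wrist force passes 120 N, or if a joint passes its speed limit or range.

## Robot

A 6-joint arm with a two-finger parallel gripper is mounted at the origin on the work surface. World frame = base frame: x ahead of the robot, y to its left, z up, the work surface at z = 0. Lengths are in m, angles in rad, forces in N, time in s.
With the tool pointing down it reaches from about 0.3 to 0.775 m from the base axis. Payload 14.6 kg.
Tool frame: the origin (TCP) lies on the centre line of the jaws, within the pads' length; the fingertips stand 8 mm ahead of it and the grasp point (between the pads) lies 11 mm behind it; z points along the fingers, y is the line along which they close (so a half turn about z gives the same grasp; the last joint's range is limited). The gripper opens to 94 mm and grips with 3 to 60 N. Pads are 16 mm wide; open, the fingers measure 119 mm over their backs; the gripper's body (75 mm by 177 mm) begins 78 mm behind the grasp point.
Start: joints at [1.255, 0.3, 1.521, -0, 1.321, -0.067], TCP at [0.135, 0.533, 0.185] pointing down, gripper open.
Joint ranges: [-3.03, 3.03], [-0.79, 2.21], [0.23, 2.52], [-1.04, 4.18], [0, 3.07], [-2.55, 2.55]. Speed limits (rad/s): [2.22, 2.22, 2.57, 3.14, 3.14, 3.14].

## Interface

Orientations are given as a rotation vector (axis times angle).
In Python, from workcell import ctrl gives the robot as it stands.
- The arm moves only by the tool jog_arm, never from a script. Its argument "commands" is a list of rows, each a list of 5 numbers: the shift along the world's x, y, z in units of 25 mm (1.0 is 25 mm), then the turn about the world's z in units of 8 degrees (1.0 is 8 degrees), then the gripper command: -1 is shut, 1 is fully open, values between are in proportion. In form: [[x, y, z, yaw, grip], ...]. A call has exactly 10 rows; each row is the pose to reach, as a shift and turn from the pose commanded when the call began; what a row does not reach only later rows make up. A row lasts 1/10 s, in which the tool goes at most 50 mm and 8.59 degrees, less where a joint would pass 70% of its speed; a pose out of reach is approached as far as the arm can. A call with a gripper value outside its range is refused whole. The fingers move at their own pace and stop on an object; "grip_force" is the grip in N (left out, the last holds). Time passes only in rows, so rows that repeat a pose let the fingers close, or fill a call up. It gives the time, the measured TCP pose, the force, the opening and the grip force at its end, in the units of the state.
- ctrl.sense(): the state, without advancing time (a new reading comes with each control period).
- ctrl.capture(name): name is "side" or "top" or "wrist"; returns the picture (400x640x3 uint8, blue, green, red); there is no depth.
- ctrl.calibration(name): a dict with "fx", "fy", "cx", "cy" (pixels), "rvec" (rotation vector, rad) and "tvec" (3), from world to camera coordinates, as OpenCV has them; the wrist camera has in their place "hand_eye" (4x4, takes a point from camera to tool coordinates, whose origin is the TCP and whose axes are the flange's). Camera axes: x right, y down, z forward; pixel columns grow to the right and rows downward; lengths in m; the calibration is good to about 2 mm. A picture is of the moment at which its call begins: read the wrist's pose just before it. calibration takes no time and is no camera call.
- ctrl.job_done(): hands the job in; it is judged then, once.
Trained networks look in the newest picture that a camera, given by its name, has taken for a name from the list of things; names that differ only in an ending like _2 or _b are one class to them, and where a whole thing is asked for, a point or a joint stands for the part that bears it (a point fixed in the world has none). Each returns a list of dicts, best first, with "p" (0 to 1); they miss things now and then, are a little off and sometimes report something else, mostly with a low value. They report only what shows in the picture. A call takes as long as a camera call.
- ctrl.look_for(target, camera): "position" ([x, y, z] in m, in world coordinates, good to about 4 mm: the middle of the surface that is visible of it).
The state is a dict: "clock": time; "joint_positions": joint angles; "joint_velocities": joint speeds; "tau": joint torques, N m; "eef_pos": TCP position; "orientation": TCP orientation; "contact_force": force on the tool from outside, world axes, zero at the start; "ft_torque": the same for the moment, N m; "grip_width": finger opening in m; "gripper_force": force on a finger pad.
Only numpy, scipy, OpenCV 4.12 (cv2) and the standard library are available. Lean on these libraries where they do the work, as an engineer would, in place of code of your own. Each camera call takes 0.05 s, during which the arm holds its last target. There are 200 camera calls.

## Working session

There is one attempt and no reset: what is moved stays moved. The work goes in short steps, Python scripts to look and compute and a tool call to move; the robot and the scene stay as the last step left them, time stands still between calls to the robot, and variables do not carry over. Pictures are saved under pics/ and viewed, at most 10 in all, crops included, and the job is handed in when it is done.

Besides the shell and the picture viewer there is one more tool, called after "Call:" as name(argument=value, ...) on one line, values as JSON. jog_arm: Moves the arm, as the interface text tells. Its arguments: {"type":"object","properties":{"commands":{"type":"array","items":{"type":"array","items":{"type":"number"}}},"grip_force":{"type":"number"}},"required":["commands"]}

```bash
mkdir -p pics; cat > h.py <<'E'
import numpy as np, cv2
from workcell import ctrl
def px(cam,P):
    c=ctrl.calibration(cam);K=np.array([[c['fx'],0,c['cx']],[0,c['fy'],c['cy']],[0,0,1.]])
    return cv2.projectPoints(np.array(P,float).reshape(-1,3),np.array(c['rvec'],float),np.array(c['tvec'],float),K,None)[0].reshape(-1,2)
def ray(cam,u,v,z,pose=None):
    c=ctrl.calibration(cam);d=np.array([(u-c['cx'])/c['fx'],(v-c['cy'])/c['fy'],1.])
    if cam=='wrist':
        H=np.array(c['hand_eye']);R=cv2.Rodrigues(np.array(pose['orientation'],float))[0]
        o=R@H[:3,3]+np.array(pose['eef_pos']);d=R@H[:3,:3]@d
    else:
        R=cv2.Rodrigues(np.array(c['rvec'],float))[0];o=-R.T@np.array(c['tvec'],float).ravel();d=R.T@d
    return o+d*(z-o[2])/d[2]
E
python3 - <<'E'
from h import *
s=ctrl.sense();print(s['clock'],s['eef_pos'],s['orientation'])
for n in('top','side'):
    cv2.imwrite(f'pics/{n}1.png',ctrl.capture(n))
    for t in('stepdrill_collar','rack','chuck_sleeve'):
        for r in ctrl.look_for(t,n)[:3]: print(n,t,np.round(r['position'],3),round(r['p'],2),px(n,r['position']).round())
E
```

```text
0.0 [0.13534202 0.53278089 0.1839783 ] [-3.89835022e-01 -3.11707671e+00  1.80251206e-03]
top stepdrill_collar [0.526 0.136 0.059] 0.59 [[262. 209.]]
top rack [0.521 0.16  0.033] 0.6 [[250. 214.]]
top chuck_sleeve [ 0.528 -0.156  0.073] 0.6 [[436. 207.]]
side stepdrill_collar [0.521 0.147 0.062] 0.83 [[298. 262.]]
side rack [0.506 0.214 0.036] 0.92 [[286. 308.]]
side chuck_sleeve [ 0.529 -0.144  0.06 ] 0.76 [[357. 177.]]
```

View pics/top1.png

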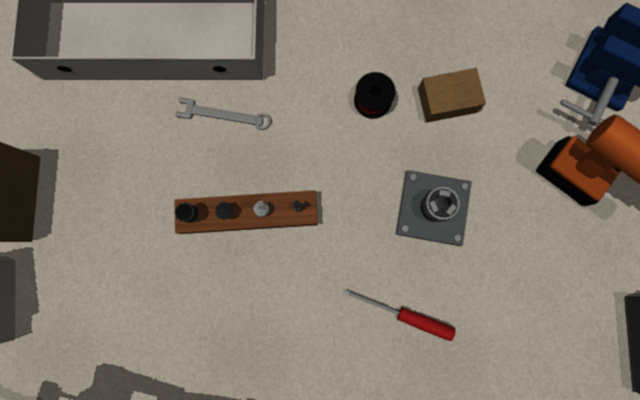

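View pics/side1.png

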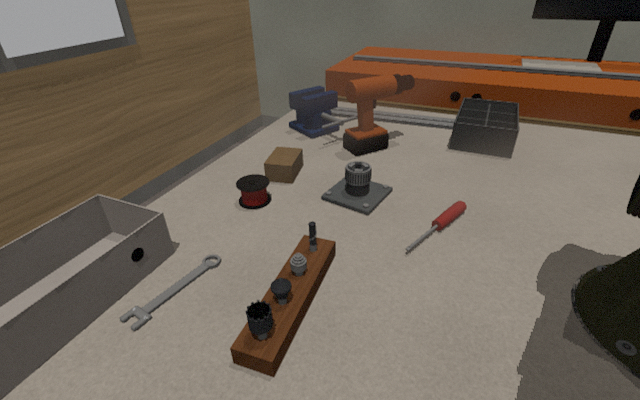

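The top view shows the step drill as the bright bit at (262,209) and the chuck at (441,204). The rack row is slightly tilted. The side view agrees, with the stepped bit at (298,262) and the chuck at (357,175).

```bash
python3 - <<'E'
from h import *
print('drill',ray('top',262,209,.062),'chuck',ray('top',441,204,.074))
a=ray('top',176,216,.032);b=ray('top',317,207,.032);print(a,b,np.degrees(np.arctan2(*(b-a)[:2])), np.linalg.norm(b-a))
print('side',ray('side',298,264,.06),ray('side',358,168,.074))
print(ctrl.calibration('wrist'))
E
```

```text
drill [0.52527094 0.13547813 0.062     ] chuck [ 0.53323455 -0.16328206  0.074     ]
[0.51590732 0.29074921 0.032     ] [0.53266872 0.04330405 0.032     ] 176.12482914809638 0.24801219471838765
side [0.51907731 0.14945324 0.06      ] [ 0.53057605 -0.1564634   0.074     ]
{'fx': 321.155072041087, 'fy': 321.155072041087, 'cx': 313.99001451522315, 'cy': 198.76469949469612, 'hand_eye': array([[ 6.61241051e-04, -9.60055526e-01, -2.79808773e-01,
         8.18734544e-02],
       [ 9.99999780e-01,  6.49841515e-04,  1.33508920e-04,
         8.16127483e-04],
       [ 5.36553805e-05, -2.79808799e-01,  9.60055745e-01,
        -1.99300365e-01],
       [ 0.00000000e+00,  0.00000000e+00,  0.00000000e+00,
         1.00000000e+00]])}
```

Call:
jog_arm(commands=[[1,-1,0,-0.6,1],[2,-2,0,-1.2,1],[3,-3,0,-1.8,1],[4,-4,0,-2.4,1],[5,-5,0,-3,1],[6,-6,0,-3.6,1],[7,-7,0,-4.2,1],[8,-8,0,-4.8,1],[9,-9,0,-5.4,1],[10,-10,0,-6,1]])

```text
clock: 1.4
eef_pos: [0.3863, 0.2819, 0.1847]
orientation: [1.628, 2.686, 0.0]
contact_force: [0.1, 1.1, -0.6]
grip_width: 0.0942
gripper_force: 0.0
```

Call:
jog_arm(commands=[[1,-1,0,-0.6,1],[2,-2,0,-1.2,1],[3,-3,0,-1.8,1],[4,-4,0,-2.4,1],[5,-5,0,-2.8,1],[5.5,-5.7,-0.5,-3,1],[5.5,-5.7,-1,-3,1],[5.5,-5.7,-1,-3,1],[5.5,-5.7,-1,-3,1],[5.5,-5.7,-1,-3,1]])

```text
clock: 2.4
eef_pos: [0.5228, 0.1414, 0.1603]
orientation: [2.146, 2.294, 0.001]
contact_force: [-1.2, 0.9, -0.2]
grip_width: 0.0939
gripper_force: 0.0
```

```bash
python3 - <<'E'
from h import *
s=ctrl.sense();print(s['clock'],s['eef_pos'],s['orientation'],s['contact_force'])
cv2.imwrite('pics/w1.png',ctrl.capture('wrist'))
for t in('stepdrill_collar','rack'):
  for r in ctrl.look_for(t,'wrist')[:3]: print(t,np.round(r['position'],4),round(r['p'],2))
E
```

```text
2.4 [0.52275561 0.14142042 0.16028413] [2.14564331e+00 2.29407224e+00 1.30684437e-03] [-1.23657462  0.8705987  -0.21790099]
stepdrill_collar [0.5224 0.1412 0.0607] 0.59
rack [0.5222 0.1754 0.033 ] 0.81
```

View pics/w1.png

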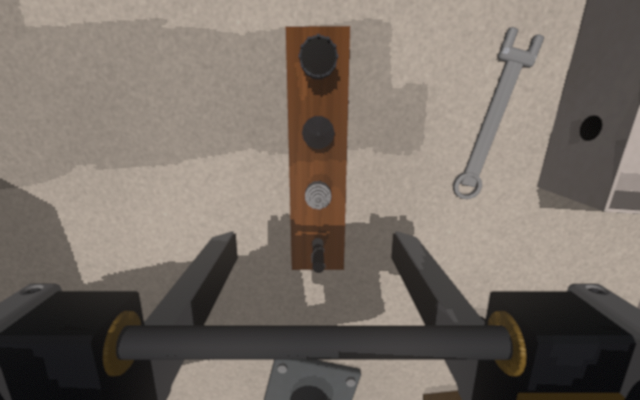

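The wrist view shows the step drill (concentric steps) at (318,195), and the row is vertical in the image, so the yaw is right.

```bash
python3 - <<'E'
from h import *
s=ctrl.sense();im=cv2.imread('pics/w1.png')
print(ray('wrist',318,195.5,.058,s))
c=im[165:225,288:348];cv2.imwrite('pics/w1c.png',cv2.resize(c,None,fx=8,fy=8))
E
```

```text
[0.52715684 0.13938423 0.058     ]
```

View pics/w1c.png

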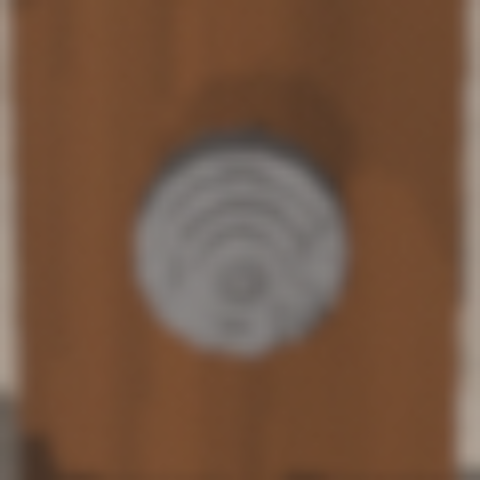

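Call:
jog_arm(commands=[[0.14,-0.09,-0.6,0,1],[0.14,-0.09,-1.4,0,1],[0.14,-0.09,-2.2,0,1],[0.14,-0.09,-3,0,1],[0.14,-0.09,-3.6,0,1],[0.14,-0.09,-4.1,0,1],[0.14,-0.09,-4.4,0,1],[0.14,-0.09,-4.4,0,1],[0.14,-0.09,-4.4,0,1],[0.14,-0.09,-4.4,0,0.2]], grip_force=20)

```text
clock: 3.55
eef_pos: [0.5269, 0.1384, 0.0502]
orientation: [2.147, 2.292, 0.002]
contact_force: [1.5, -0.7, 0.2]
grip_width: 0.0891
gripper_force: 0.0
```

Call:
jog_arm(commands=[[0,0,0,0,0],[0,0,0,0,-0.2],[0,0,0,0,-0.4],[0,0,0,0,-0.6],[0,0,0,0,-0.8],[0,0,0,0,-1],[0,0,0,0,-1],[0,0,0,0,-1],[0,0,0,0,-1],[0,0,0,0,-1]], grip_force=20)

```text
clock: 4.55
eef_pos: [0.5264, 0.1383, 0.0495]
orientation: [2.148, 2.293, -0.0]
contact_force: [-0.1, 0.4, -0.4]
grip_width: 0.0093
gripper_force: 0.0
```

```bash
python3 - <<'E'
from h import *
s=ctrl.sense();print(s['grip_width'],s['gripper_force'],s['eef_pos'])
a=ctrl.capture('side');w=ctrl.capture('wrist')
a=cv2.resize(a[200:380,200:360],None,fx=3,fy=3)
w=cv2.resize(w[100:340,200:440],None,fx=1.3,fy=1.3)
H=max(a.shape[0],w.shape[0]);
o=np.zeros((H,a.shape[1]+w.shape[1],3),np.uint8);o[:a.shape[0],:a.shape[1]]=a;o[:w.shape[0],a.shape[1]:]=w
cv2.imwrite('pics/m.png',o);print(o.shape)
E
```

```text
0.0092824427399325 0.0 [0.52642207 0.13829483 0.04954163]
(540, 792, 3)
```

View pics/m.png

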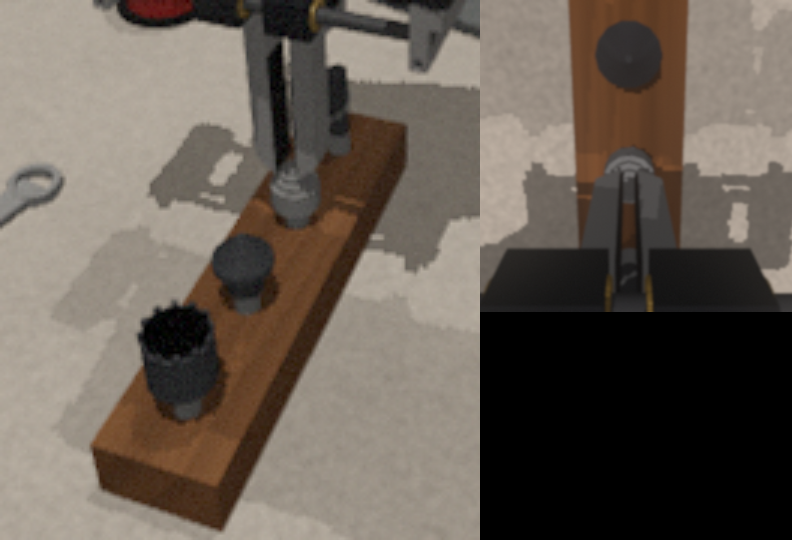

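The fingers closed on the −y side of the drill without gripping it; the drill still stands in its hole. I'll measure the offset before moving.

```bash
python3 - <<'E'
from h import *
s=ctrl.sense()
H=np.array(ctrl.calibration('wrist')['hand_eye']);Hi=np.linalg.inv(H)
for P in([0,.0597,.008],[0,.047,.008],[0,0,.008],[0,0.005,.008],[0,0,-.01]):
    p=Hi@np.array([*P,1]);print(P,321.155*p[0]/p[2]+314,321.155*p[1]/p[2]+198.8)
print('drill from wrist now',ray('wrist',314.6,223,.058,s), 'tip px side',px('side',[s['eef_pos']+np.array([0,0,-.008]),[.527,.139,.058],[.525,.155,.058],[.525,.159,.072]]))
for n in('side','wrist'):
  ctrl.capture(n)
  for r in ctrl.look_for('stepdrill_collar',n)[:2]: print(n,r)
q=s['joint_positions'];print(q,s['orientation'])
E
```

```text
[0, 0.0597, 0.008] 400.0302358251488 229.58730003074382
[0, 0.047, 0.008] 381.6687163541991 229.57407348160493
[0, 0, 0.008] 313.7181258151937 229.5251259080556
[0, 0.005, 0.008] 320.9468005754042 229.5303330164366
[0, 0, -0.01] 313.68651001606474 240.01899359386044
drill from wrist now [0.52630157 0.14927264 0.058     ] tip px side [[297.65653781 267.11311877]
 [296.58600582 259.3715756 ]
 [292.91326885 266.24842266]
 [291.1104381  260.89845524]]
side {'position': [0.5192, 0.1443, 0.0603], 'p': 0.8}
wrist {'position': [0.5267, 0.1463, 0.0563], 'p': 0.57}
[1.89607130e-01 4.37431144e-01 1.67118710e+00 2.20821118e-05
 1.03296986e+00 1.24262335e-01] [-2.14769330e+00 -2.29280141e+00 -2.33012992e-05]
```

```bash
python3 - <<'E'
from h import *
s=ctrl.sense();e=np.array(s['eef_pos']);R=cv2.Rodrigues(np.array(s['orientation']))[0]
H=np.array(ctrl.calibration('wrist')['hand_eye']);Hi=np.linalg.inv(H)
T=np.array([[.008,.005,.008],[-.008,.005,.008],[.008,-.005,.008],[-.008,-.005,.008]])
w=ctrl.capture('wrist');a=ctrl.capture('side')
def crop(im,u0,v0,n,f,pts):
    o=cv2.resize(im[v0:v0+n,u0:u0+n],None,fx=f,fy=f,interpolation=cv2.INTER_CUBIC)
    for u,v in pts: cv2.circle(o,(int((u-u0+.5)*f),int((v-v0+.5)*f)),3,(0,255,0),1)
    return o
pw=[]
for t in T: p=Hi@np.array([*t,1]);pw.append((321.155*p[0]/p[2]+314,321.155*p[1]/p[2]+198.8))
ps=px('side',[e+R@t for t in T])
cv2.imwrite('pics/m2.png',np.hstack([crop(w,270,190,80,5,pw),crop(a,260,220,80,5,ps)]))
print(pw,ps,s['grip_width'])
E
```

```text
[(np.float64(321.02572182224526), np.float64(218.62725686472407)), (np.float64(320.8702840199967), np.float64(240.21584203355033)), (np.float64(306.42110163295547), np.float64(218.6167771792241)), (np.float64(306.55730281880585), np.float64(240.205493115823))] [[292.59597636 269.62615673]
 [296.6904498  263.04898408]
 [298.48371712 271.10794533]
 [302.47297231 264.4648642 ]] 0.0004324160469109134
```

View pics/m2.png

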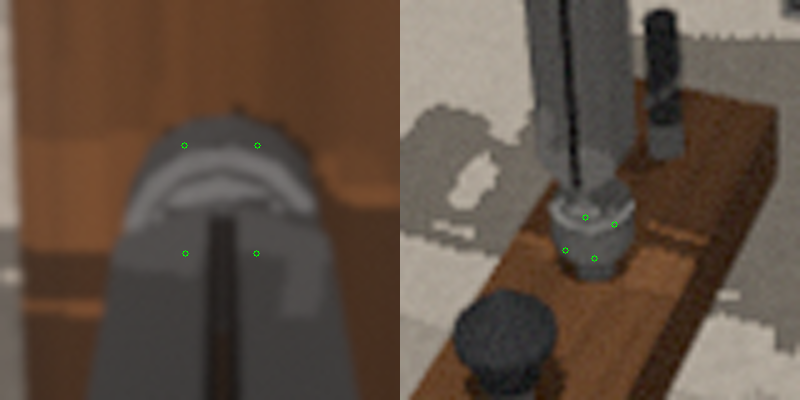

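The fingertips are closed (width 0) and look about 25 mm higher than the stated geometry predicts, above the drill's steps. I'll open, raise clear and check the fingertip height in the side view.

Call:
jog_arm(commands=[[0,0,0.3,0,-1],[0,0,0.8,0,-1],[0,0,1.4,0,-1],[0,0,2,0,-1],[0,0,2.4,0,-1],[0,0,2.4,0,-0.7],[0,0,2.4,0,-0.5],[0,0,2.4,0,-0.5],[0,0,2.4,0,-0.5],[0,0,2.4,0,-0.5]])

```text
clock: 5.95
eef_pos: [0.5263, 0.1383, 0.1091]
orientation: [-2.147, -2.292, 0.001]
contact_force: [-0.0, 0.4, 0.0]
grip_width: 0.0237
gripper_force: 0.0
```

```bash
python3 - <<'E'
from h import *
s=ctrl.sense();e=np.array(s['eef_pos']);R=cv2.Rodrigues(np.array(s['orientation']))[0];g=s['grip_width']/2
print(s['clock'],e,s['grip_width'],s['contact_force'])
H=np.array(ctrl.calibration('wrist')['hand_eye']);Hi=np.linalg.inv(H)
T=np.array([[i*.008,j*g,.008] for i in(1,-1) for j in(1,-1)])
w=ctrl.capture('wrist');a=ctrl.capture('side')
def crop(im,u0,v0,nu,n,f,pts):
    o=cv2.resize(im[v0:v0+n,u0:u0+nu],None,fx=f,fy=f,interpolation=cv2.INTER_CUBIC)
    for u,v in pts: cv2.circle(o,(int((u-u0+.5)*f),int((v-v0+.5)*f)),3,(0,255,0),1)
    return o
pw=[]
for t in T: p=Hi@np.array([*t,1]);pw.append((321.155*p[0]/p[2]+314,321.155*p[1]/p[2]+198.8))
ps=px('side',[e+R@t for t in T])
cv2.imwrite('pics/m3.png',np.hstack([crop(w,260,180,100,120,4,pw),crop(a,240,190,100,120,4,ps)]))
print(ps)
E
```

```text
5.95 [0.52625437 0.1382512  0.10908917] 0.023658637946291385 [-0.01322282  0.38043067  0.04299272]
[[286.24446019 238.78036041]
 [300.96266055 242.0815998 ]
 [290.70011965 232.54654398]
 [305.14100589 235.69123919]]
```

View pics/m3.png

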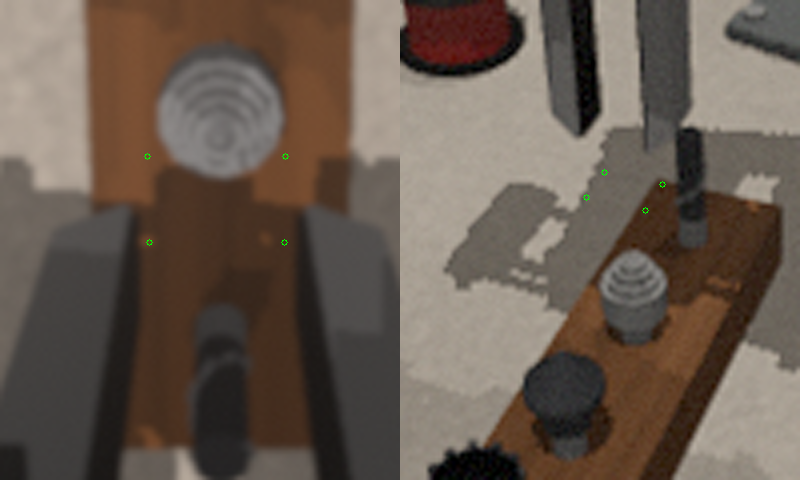

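The wrist and side views agree: the fingertips really end about 26 mm short of the stated place, near tool z = −0.018. I'll verify numerically and get the drill position.

```bash
python3 - <<'E'
from h import *
s=ctrl.sense();e=np.array(s['eef_pos']);R=cv2.Rodrigues(np.array(s['orientation']))[0];g=s['grip_width']/2
for z in(-.014,-.018,-.022): print(z,[np.round(px('side',e+R@np.array([x,y,z])),1).tolist() for y in(g,-g) for x in(.008,-.008)])
print('seen left inner +y (285,224); right inner +y (301,227.5)')
print(ray('wrist',315.3,208,.058,s))
E
```

```text
-0.014 [[[285.2, 226.7]], [[289.8, 220.6]], [[300.1, 229.9]], [[304.4, 223.7]]]
-0.018 [[[285.0, 224.5]], [[289.6, 218.4]], [[299.9, 227.6]], [[304.2, 221.4]]]
-0.022 [[[284.8, 222.2]], [[289.4, 216.2]], [[299.8, 225.4]], [[304.1, 219.2]]]
seen left inner +y (285,224); right inner +y (301,227.5)
[0.52747068 0.14000717 0.058     ]
```

Call:
jog_arm(commands=[[0.02,0.05,0,0,0.3],[0.02,0.05,0,0,0.3],[0.02,0.05,0,0,0.3],[0.02,0.05,-0.6,0,0.3],[0.02,0.05,-1.4,0,0.3],[0.02,0.05,-2.2,0,0.3],[0.02,0.05,-2.8,0,0.3],[0.02,0.05,-3.2,0,0.3],[0.02,0.05,-3.4,0,0.3],[0.02,0.05,-3.4,0,0.3]])

```text
clock: 7.05
eef_pos: [0.5269, 0.1396, 0.0243]
orientation: [-2.147, -2.293, 0.001]
contact_force: [-0.9, 0.8, -0.1]
grip_width: 0.0611
gripper_force: 0.0
```

Call:
jog_arm(commands=[[0,0,0,0,0],[0,0,0,0,-0.3],[0,0,0,0,-0.5],[0,0,0,0,-0.7],[0,0,0,0,-1],[0,0,0,0,-1],[0,0,0,0,-1],[0,0,0,0,-1],[0,0,0,0,-1],[0,0,0,0,-1]], grip_force=25)

```text
clock: 8.05
eef_pos: [0.527, 0.1396, 0.0246]
orientation: [2.148, 2.293, 0.0]
contact_force: [-0.6, -0.8, 4.0]
grip_width: 0.0253
gripper_force: 25.0
```

Call:
jog_arm(commands=[[0,0,0.2,0,-1],[0,0,0.5,0,-1],[0,0,0.9,0,-1],[0,0,1.4,0,-1],[0,0,2,0,-1],[0,0,2.6,0,-1],[0,0,3.2,0,-1],[0,0,3.8,0,-1],[0,0,4.2,0,-1],[0,0,4.2,0,-1]])

```text
clock: 9.05
eef_pos: [0.5276, 0.1397, 0.1314]
orientation: [2.147, 2.292, 0.004]
contact_force: [0.3, 0.2, -0.8]
grip_width: 0.0255
gripper_force: 25.0
```

Call:
jog_arm(commands=[[0,-0.8,0,0,-1],[0,-2,0,0,-1],[0.1,-3.4,0,0,-1],[0.1,-4.8,0,0,-1],[0.1,-6.2,0,0,-1],[0.1,-7.4,0,0,-1],[0.1,-8,0,0,-1],[0.1,-8,0,0,-1],[0.1,-8,0,0,-1],[0.1,-8,0,0,-1]])

```text
clock: 10.05
eef_pos: [0.5294, -0.0593, 0.1294]
orientation: [-2.146, -2.294, -0.0]
contact_force: [0.5, -0.1, -1.5]
grip_width: 0.0255
gripper_force: 25.0
```

```bash
python3 - <<'E'
from h import *
s=ctrl.sense();print(s['clock'],s['eef_pos'],s['grip_width'],s['gripper_force'])
w=ctrl.capture('wrist')
for r in ctrl.look_for('chuck_sleeve','wrist')[:2]+ctrl.look_for('chuck_mouth','wrist')[:2]: print(r)
cv2.imwrite('pics/c_raw.png',w)
a=ctrl.capture('side');cv2.imwrite('pics/cs_raw.png',a)
cv2.imwrite('pics/c.png',np.hstack([w[:, 160:480],cv2.resize(a[100:300,260:420],None,fx=2,fy=2)]))
E
```

```text
10.05 [ 0.5294402  -0.05928257  0.12942265] 0.025486126734249548 24.991381466388702
{'position': [0.5408, -0.1445, 0.0674], 'p': 0.59}
{'position': [0.5369, -0.145, 0.0606], 'p': 0.78}
```

View pics/c.png

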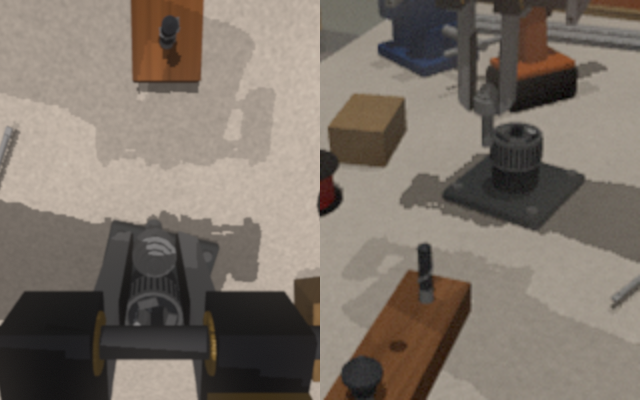

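The drill is held (wrist ~ (315,250), rack hole empty). The mouth is partly hidden at about (315,312). I'll pass beyond the chuck so the camera sees it unobstructed.

Call:
jog_arm(commands=[[0,-0.8,0,0,-1],[0,-2,0,0,-1],[0,-3.4,0,0,-1],[0,-4.8,0,0,-1],[0,-5.8,0,0,-1],[0,-6.4,0,0,-1],[0,-6.4,0,0,-1],[0,-6.4,0,0,-1],[0,-6.4,0,0,-1],[0,-6.4,0,0,-1]])

```text
clock: 11.25
eef_pos: [0.5296, -0.2194, 0.1297]
orientation: [2.146, 2.294, 0.0]
contact_force: [0.2, 0.2, -0.8]
grip_width: 0.0255
gripper_force: 25.0
```

```bash
python3 - <<'E'
from h import *
s=ctrl.sense();print(s['clock'],s['eef_pos'],s['orientation'])
w=ctrl.capture('wrist');cv2.imwrite('pics/d_raw.png',w)
for r in ctrl.look_for('chuck_sleeve','wrist')[:2]: print(r)
cv2.imwrite('pics/d.png',cv2.resize(w[100:300,200:440],None,fx=3,fy=3))
E
```

```text
11.25 [ 0.52963871 -0.21943625  0.1296737 ] [2.14615070e+00 2.29414801e+00 1.40650631e-04]
{'position': [0.5371, -0.1664, 0.0727], 'p': 0.76}
```

View pics/d.png

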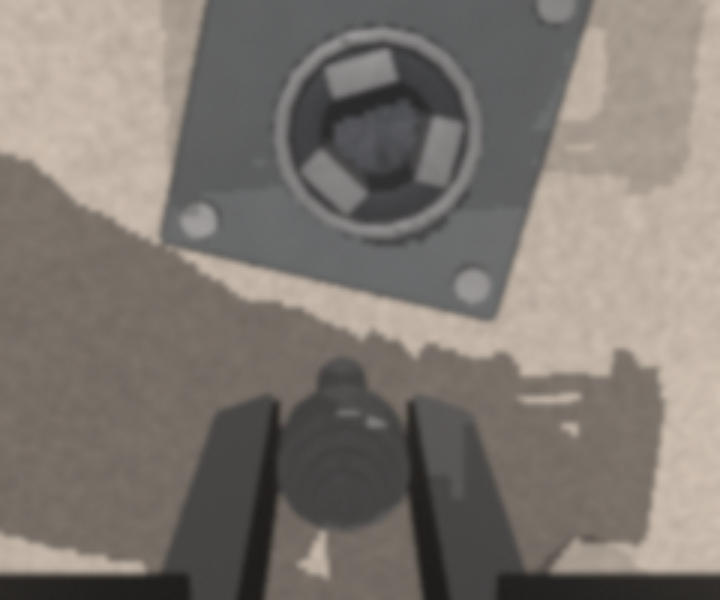

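```bash
python3 - <<'E'
from h import *
s=ctrl.sense();w=cv2.imread('pics/d_raw.png')
c=ray('wrist',326.2,143.7,.074,s);d=ray('wrist',314.5,253.7,s['eef_pos'][2]+.0337,s)
print(c,d,s['eef_pos'],(c-d)/.025)
sd=px('side',[c,c+[.028,0,0],c-[.028,0,0],c+[0,.028,0],c-[0,.028,0]]);tp=px('top',[c]);print(sd,tp)
E
```

```text
[ 0.53581905 -0.16585529  0.074     ] [ 0.52995942 -0.21781311  0.16338849] [ 0.52960154 -0.219795    0.12968849] [ 0.23438534  2.07831272 -3.5755394 ]
[[357.14206584 165.71832297]
 [345.04382294 163.51738321]
 [369.54444562 167.974592  ]
 [352.71470447 171.35065623]
 [361.33851739 160.37974505]] [[442.5038364  202.46016777]]
```

Call:
jog_arm(commands=[[0.1,1,0,0,-1],[0.23,2.08,0,0,-1],[0.23,2.08,0,0,-1],[0.23,2.08,-0.3,0,-1],[0.23,2.08,-0.8,0,-1],[0.23,2.08,-1.3,0,-1],[0.23,2.08,-1.8,0,-1],[0.23,2.08,-2.2,0,-1],[0.23,2.08,-2.5,0,-1],[0.23,2.08,-2.6,0,-1]])

```text
clock: 12.35
eef_pos: [0.5349, -0.1684, 0.0635]
orientation: [-2.147, -2.292, 0.001]
contact_force: [0.1, -0.2, -1.2]
grip_width: 0.0254
gripper_force: 25.0
```

Call:
jog_arm(commands=[[0,0,0,0,-1],[0,0,-0.02,0,-1],[0,0,-0.05,0,-1],[0,0,-0.07,0,-1],[0,0,-0.1,0,-1],[0,0,-0.12,0,-1],[0,0,-0.15,0,-1],[0,0,-0.15,0,-1],[0,0,-0.15,0,-1],[0,0,-0.15,0,-1]])

```text
clock: 13.35
eef_pos: [0.5352, -0.1684, 0.0608]
orientation: [-2.148, -2.293, 0.0]
contact_force: [0.1, 0.2, -1.0]
grip_width: 0.0253
gripper_force: 25.0
```

Call:
jog_arm(commands=[[0,0,-0.02,0,-1],[0,0,-0.04,0,-1],[0,0,-0.06,0,-1],[0,0,-0.08,0,-1],[0,0,-0.08,0,-1],[0,0,-0.08,0,-1],[0,0,-0.08,0,-1],[0,0,-0.08,0,-1],[0,0,-0.08,0,-1],[0,0,-0.08,0,-1]])

```text
clock: 14.35
eef_pos: [0.5356, -0.1689, 0.0605]
orientation: [2.146, 2.292, 0.0]
contact_force: [-7.1, 1.0, 16.8]
grip_width: 0.0253
gripper_force: 25.1
```

Call:
jog_arm(commands=[[0,0,0.05,0,-0.6],[0,0,0.05,0,-0.3],[0,0,0.05,0,0],[0,0,0.05,0,0.5],[0,0,0.05,0,1],[0,0,0.05,0,1],[0,0,0.05,0,1],[0,0,0.05,0,1],[0,0,0.05,0,1],[0,0,0.05,0,1]])

```text
clock: 15.35
eef_pos: [0.5352, -0.1685, 0.06]
orientation: [2.148, 2.293, 0.0]
contact_force: [-0.2, -0.3, 1.0]
grip_width: 0.0924
gripper_force: 0.0
```

```bash
python3 - <<'E'
from h import *
s=ctrl.sense();print(s['clock'],s['eef_pos'],s['grip_width'],s['joint_positions'])
w=ctrl.capture('wrist')
a=ctrl.capture('side');cv2.imwrite('pics/e_side.png',a)
cv2.imwrite('pics/e.png',np.hstack([cv2.resize(w[180:300,230:400],None,fx=2.35,fy=2.35),cv2.resize(a[120:214,310:404],None,fx=3,fy=3)]))
E
```

```text
15.35 [ 0.53518907 -0.16845234  0.0600408 ] 0.09235999549847347 [-3.70218895e-01  4.55978943e-01  1.61494550e+00  9.63121011e-06
  1.07064102e+00 -4.35556319e-01]
```

View pics/e.png

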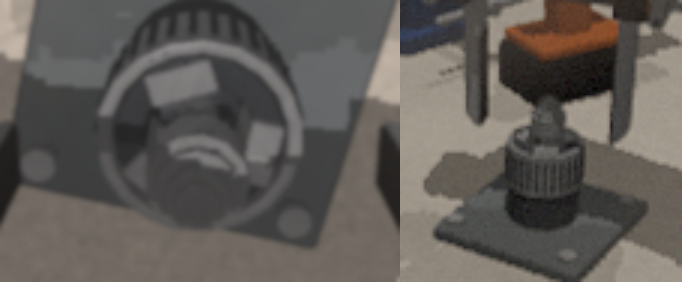

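The drill stands inside the chuck: its tip shows above the mouth in the side view, and the open fingers are clear of it. Next I go down around the sleeve.

Call:
jog_arm(commands=[[0.02,0.05,0,0,1],[0.02,0.05,-0.2,0,1],[0.02,0.05,-0.5,0,1],[0.02,0.05,-0.8,0,1],[0.02,0.05,-1,0,1],[0.02,0.05,-1.04,0,1],[0.02,0.05,-1.04,0,0.6],[0.02,0.05,-1.04,0,0.4],[0.02,0.05,-1.04,0,0.2],[0.02,0.05,-1.04,0,0]], grip_force=55)

```text
clock: 16.45
eef_pos: [0.5358, -0.1672, 0.0342]
orientation: [2.147, 2.293, 0.0]
contact_force: [-0.6, -0.9, 0.2]
grip_width: 0.0652
gripper_force: 0.0
```

Call:
jog_arm(commands=[[0,0,0,0,-1],[0,0,0,0,-1],[0,0,0,0,-1],[0,0,0,0,-1],[0,0,0,0,-1],[0,0,0,0,-1],[0,0,0,0,-1],[0,0,0,0,-1],[0,0,0,0,-1],[0,0,0,0,-1]], grip_force=55)

```text
clock: 17.45
eef_pos: [0.5354, -0.1672, 0.0341]
orientation: [-2.147, -2.293, 0.001]
contact_force: [-6.2, 0.3, 4.5]
grip_width: 0.0551
gripper_force: 55.0
```

Sleeve gripped (55 mm). Turning clockwise, i.e. negative yaw.

Call:
jog_arm(commands=[[0,0,0,-0.3,-1],[0,0,0,-0.8,-1],[0,0,0,-1.3,-1],[0,0,0,-1.8,-1],[0,0,0,-2.3,-1],[0,0,0,-2.8,-1],[0,0,0,-3.3,-1],[0,0,0,-3.8,-1],[0,0,0,-4.3,-1],[0,0,0,-4.8,-1]])

```text
clock: 18.45
eef_pos: [0.5356, -0.1673, 0.0341]
orientation: [2.784, 1.455, -0.0]
contact_force: [-4.3, -0.2, 3.3]
grip_width: 0.0552
gripper_force: 55.0
```

```bash
python3 - <<'E'
from h import *
s=ctrl.sense();print(s['clock'],s['eef_pos'],s['grip_width'],s['contact_force'],s['ft_torque'])
E
```

```text
18.45 [ 0.53563114 -0.16727499  0.0341406 ] 0.055174897608162396 [-4.28795218 -0.2077546   3.27135119] [-0.20655773  0.85466234  0.35279018]
```

Call:
jog_arm(commands=[[0,0,0,-0.4,-1],[0,0,0,-0.8,-1],[0,0,0,-1.2,-1],[0,0,0,-1.6,-1],[0,0,0,-2,-1],[0,0,0,-2.3,-1],[0,0,0,-2.6,-1],[0,0,0,-2.8,-1],[0,0,0,-2.8,-1],[0,0,0,-2.8,-1]])

```text
clock: 19.45
eef_pos: [0.5363, -0.167, 0.0342]
orientation: [3.012, 0.892, 0.002]
contact_force: [3.5, 1.8, 1.3]
grip_width: 0.0558
gripper_force: 55.0
```

```bash
python3 - <<'E'
from h import *
s=ctrl.sense();print(s['clock'],s['eef_pos'],s['grip_width'],s['contact_force'],s['ft_torque'])
E
```

```text
19.45 [ 0.53627207 -0.1670147   0.03420081] 0.055803091856880586 [3.45952773 1.79695111 1.30323803] [ 0.3954524  -0.5073229   1.02413145]
```

Call:
jog_arm(commands=[[0,0,0,-0.1,-1],[0,0,0,-0.2,-1],[0,0,0,-0.3,-1],[0,0,0,-0.4,-1],[0,0,0,-0.5,-1],[0,0,0,-0.5,-1],[0,0,0,-0.5,-1],[0,0,0,-0.5,-1],[0,0,0,-0.5,-1],[0,0,0,-0.5,-1]], grip_force=60)

```text
clock: 20.45
eef_pos: [0.5369, -0.1668, 0.0344]
orientation: [3.042, 0.783, 0.005]
contact_force: [9.2, 2.9, 0.6]
grip_width: 0.0556
gripper_force: 60.0
```

```bash
python3 - <<'E'
from h import *
s=ctrl.sense();print(s['clock'],s['eef_pos'],s['orientation'],s['grip_width'],s['contact_force'],s['ft_torque'])
E
```

```text
20.45 [ 0.53688518 -0.16678372  0.03435613] [3.04224255 0.78306245 0.00466509] 0.05558512015595107 [9.17973233 2.91854945 0.64140103] [ 0.79139265 -1.46146553  1.06232746]
```

Call:
jog_arm(commands=[[0,0,0,-0.2,-1],[0,0,0,-0.4,-1],[0,0,0,-0.6,-1],[0,0,0,-0.8,-1],[0,0,0,-1,-1],[0,0,0,-1.2,-1],[0,0,0,-1.4,-1],[0,0,0,-1.4,-1],[0,0,0,-1.4,-1],[0,0,0,-1.4,-1]], grip_force=60)

```text
clock: 21.45
eef_pos: [0.5353, -0.1676, 0.0344]
orientation: [3.104, 0.482, -0.001]
contact_force: [-5.2, -1.5, 9.1]
grip_width: 0.055
gripper_force: 60.0
```

```bash
python3 - <<'E'
from h import *
s=ctrl.sense();print(s['clock'],s['eef_pos'],s['orientation'],s['grip_width'],s['contact_force'],s['ft_torque'])
E
```

```text
21.45 [ 0.53527477 -0.16762191  0.03443278] [ 3.10432105e+00  4.81624053e-01 -9.80856044e-04] 0.054982864999864836 [-5.16721124 -1.54361921  9.13558284] [-0.49250923  0.83197094  0.86184663]
```

Call:
jog_arm(commands=[[0,0,0,0,-0.2],[0,0,0,0,0.5],[0,0,0,0,0.5],[0.01,0.02,0,1,0.5],[0.01,0.02,0,2,0.5],[0.01,0.02,0,3,0.5],[0.01,0.02,0,3,0.5],[0.01,0.02,0,3,-1],[0.01,0.02,0,3,-1],[0.01,0.02,0,3,-1]])

```text
clock: 22.45
eef_pos: [0.5361, -0.167, 0.0339]
orientation: [2.936, 1.116, 0.0]
contact_force: [3.1, -2.8, -2.8]
grip_width: 0.0553
gripper_force: 60.0
```

Call:
jog_arm(commands=[[0,0,0,0,-1],[0,0,0,0,-1],[0,0,0,0,-1],[0,0,0,0,-1],[0,0,0,0,-1],[0,0,0,-0.1,-1],[0,0,0,-0.2,-1],[0,0,0,-0.3,-1],[0,0,0,-0.3,-1],[0,0,0,-0.3,-1]])

```text
clock: 23.45
eef_pos: [0.5361, -0.167, 0.034]
orientation: [2.958, 1.057, 0.0]
contact_force: [2.8, -4.8, -4.0]
grip_width: 0.0556
gripper_force: 60.0
```

```bash
python3 - <<'E'
from h import *
s=ctrl.sense();print(s['clock'],s['eef_pos'],s['orientation'],s['grip_width'],s['contact_force'],s['ft_torque'])
E
```

```text
23.45 [ 0.53609149 -0.16696302  0.03396433] [2.95752671e+00 1.05739813e+00 1.61446136e-04] 0.05559055986238472 [ 2.78045147 -4.80595893 -4.01914153] [-0.78541904 -0.52708643  0.58140649]
```

Call:
jog_arm(commands=[[0,0,0,-0.1,-1],[0,0,0,-0.2,-1],[0,0,0,-0.3,-1],[0,0,0,-0.3,-1],[0,0,0,-0.3,-1],[0,0,0,-0.3,-1],[0,0,0,-0.3,-1],[0,0,0,-0.3,-1],[0,0,0,-0.3,-1],[0,0,0,-0.3,-1]])

```text
clock: 24.45
eef_pos: [0.5361, -0.167, 0.034]
orientation: [2.979, 0.996, 0.0]
contact_force: [3.7, -4.4, -4.8]
grip_width: 0.0553
gripper_force: 60.0
```

```bash
python3 - <<'E'
from h import *
s=ctrl.sense();print(s['clock'],s['ft_torque'],s['orientation'])
E
```

```text
24.45 [-0.7584698  -0.46358946  0.89716617] [2.97866634e+00 9.95812237e-01 1.71593752e-04]
```

Call:
jog_arm(commands=[[0,0,0,-0.1,-1],[0,0,0,-0.3,-1],[0,0,0,-0.5,-1],[0,0,0,-0.7,-1],[0,0,0,-0.9,-1],[0,0,0,-1.1,-1],[0,0,0,-1.2,-1],[0,0,0,-1.2,-1],[0,0,0,-1.2,-1],[0,0,0,-1.2,-1]])

```text
clock: 25.45
eef_pos: [0.5374, -0.1666, 0.0342]
orientation: [3.051, 0.743, 0.005]
contact_force: [12.7, -1.1, -8.7]
grip_width: 0.0557
gripper_force: 60.0
```

```bash
python3 - <<'E'
from h import *
s=ctrl.sense();print(s['clock'],s['ft_torque'],s['orientation'],s['contact_force'])
E
```

```text
25.45 [-0.01610617 -2.18945509  0.85979721] [3.05122985 0.74282973 0.00475672] [12.67988766 -1.0789989  -8.67342941]
```

The torque climbs to the grip's slip limit without further turning, so the sleeve is at its stop. Releasing and rising clear.

Call:
jog_arm(commands=[[0,0,0,0.6,-1],[0,0,0,0.6,0],[0,0,0,0.6,1],[0,0,0,0.6,1],[0,0,0,0.6,1],[0,0,0,0.6,1],[0,0,0,0.6,1],[0,0,0,0.6,1],[0,0,0.2,0.6,1],[0,0,0.6,0.6,1]])

```text
clock: 26.45
eef_pos: [0.5356, -0.1666, 0.0491]
orientation: [-3.018, -0.869, 0.001]
contact_force: [0.1, -0.4, 0.2]
grip_width: 0.0939
gripper_force: 0.0
```

Call:
jog_arm(commands=[[0,0,0.8,0,1],[0,0,1.6,0,1],[0,0,2.4,0,1],[0,0,3.2,0,1],[0,0,4,0,1],[0,0,4.4,0,1],[0,-1,4.4,0,1],[0,-2,4.4,0,1],[0,-2.4,4.4,0,1],[0,-2.4,4.4,0,1]])

```text
clock: 27.45
eef_pos: [0.5357, -0.2274, 0.1588]
orientation: [-3.019, -0.867, 0.0]
contact_force: [-0.3, 0.3, 0.0]
grip_width: 0.0941
gripper_force: 0.0
```

```bash
python3 - <<'E'
from h import *
s=ctrl.sense();print(s['clock'],s['eef_pos'],s['contact_force'],s['grip_width'])
for n in('side','top','wrist'):
    cv2.imwrite(f'pics/f_{n}.png',ctrl.capture(n))
    for r in ctrl.look_for('stepdrill_collar',n)[:2]: print(n,r)
print(px('side',[[.536,-.167,.087],[.536,-.167,.108]]))
# drill in side view: width / lean of the drill above the sleeve (difference to the picture before placing)
d=cv2.absdiff(cv2.imread('pics/f_side.png'),cv2.imread('pics/side1.png')).max(2)[135:185,335:380]
for i in range(0,50,2): 
    k=np.where(d[i]>30)[0]; print(135+i,(335+k.min(),335+k.max(),len(k)) if len(k) else '')
E
```

```text
27.45 [ 0.53569494 -0.22740341  0.15880763] [-0.26249148  0.28678626  0.01073244] 0.09406488503756112
side {'position': [0.5284, -0.1599, 0.0961], 'p': 0.63}
top {'position': [0.5355, -0.1672, 0.0955], 'p': 0.6}
wrist {'position': [0.5394, -0.166, 0.0957], 'p': 0.96}
wrist {'position': [0.528, 0.0537, 0.0307], 'p': 0.21}
[[357.45127973 160.07178783]
 [357.80224355 151.13224903]]
135 (np.int64(355), np.int64(367), 13)
137 (np.int64(357), np.int64(360), 4)
139 
141 
143 
145 
147 
149 
151 
153 (np.int64(344), np.int64(377), 22)
155 (np.int64(344), np.int64(379), 32)
157 (np.int64(345), np.int64(379), 35)
159 (np.int64(339), np.int64(378), 40)
161 (np.int64(337), np.int64(374), 38)
163 (np.int64(339), np.int64(374), 21)
165 (np.int64(342), np.int64(379), 25)
167 (np.int64(356), np.int64(379), 12)
169 (np.int64(372), np.int64(379), 8)
171 (np.int64(371), np.int64(379), 9)
173 (np.int64(371), np.int64(379), 9)
175 (np.int64(372), np.int64(379), 8)
177 (np.int64(353), np.int64(379), 11)
179 (np.int64(358), np.int64(379), 11)
181 (np.int64(373), np.int64(378), 6)
183 (np.int64(355), np.int64(355), 1)
```

```bash
python3 -c "
from workcell import ctrl
print(ctrl.job_done())"
```

```text
the job is handed in; nothing more can be done
None
```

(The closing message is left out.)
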